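Free the ratchet of the dotting turntable and turn it back to the clip

ROBOT

A 6-joint arm with a two-finger parallel gripper is mounted at the origin on the work surface. World frame = base frame: x ahead of the robot, y to its left, z up, the work surface at z = 0. Lengths are in m, angles in rad, forces in N, time in s.
With the tool pointing down it reaches from about 0.35 to 0.775 m from the base axis. Payload 5.5 kg.
Tool frame: the origin (TCP) lies between the finger pads; the fingertips stand 11 mm ahead of it and the grasp point (between the pads) lies 8 mm behind it (tips_ahead is the distance from the TCP to the fingertips, in m); z points along the fingers, y is the line along which they close (so a half turn about z gives the same grasp; the last joint's range is limited). The gripper opens to 85 mm and grips with 20 to 120 N. Pads are 22 mm wide; open, the fingers measure 114 mm over their backs; the gripper's body (76 mm by 85 mm) begins 54 mm behind the grasp point. The pads swing forward as they close: fully open they stand 13 mm farther back than shut.
Start: joints at [-1.324, 0.313, 0.046, 1.304, 0, 1.431], TCP at [0.217, -0.533, 0.222] pointing down, gripper open.
Joint ranges: [-2.76, 2.76], [-0.86, 1.69], [-1.03, 1.26], [-2.2, 2.34], [-1.47, 1.5], [-3.14, 3.14]. Speed limits (rad/s): [2.57, 2.57, 3.14, 3.14, 3.14, 3.14].

INTERFACE

Orientations are given as a unit quaternion [w, x, y, z].
In Python, from workcell import * gives the robot as it stands. The module is installed in compiled form; this text tells all that it offers.
- The arm moves only by the tool jog_arm, never from a script. Its argument "moves" is a list of rows, each an object with "fingers": the closure, from 0 (fully open) to 1 (shut); "slide": the shift along the tool's x, y, z in mm, a list of three; "angular": the turn, a rotation vector about the tool's x, y, z in degrees, a list of three. A call has 1 to 10 rows; each row is the pose to reach, as a shift and turn from the pose commanded when the call began, along the tool's axes at that moment; what a row does not reach only later rows make up. A row lasts 1/12 s, in which the tool goes at most 41.7 mm and 7.16 degrees, less where a joint would pass 70% of its speed; a pose out of reach is approached as far as the arm can. A call with a gripper value outside its range is refused whole. The fingers move at their own pace and stop on an object; "squeeze" is the grip in N (left out, the last holds). Time passes only in rows, so rows that repeat a pose let the fingers close. It gives the time, the measured TCP pose, the force, the opening and the grip force at its end, in the units of the state.
- get_state(): the state, without advancing time (a new reading comes with each control period).
- read_camera(name): name is "scene" or "top"; returns a dict with "color" (480x640x3 uint8, red, green, blue), "fovy" (degrees; the focal length in pixels is half the picture's height over the tangent of half this angle, whatever the lens; pixels are square), "cx", "cy" (the principal point, pixels), "D" ([k1, k2, p1, p2, k3] as OpenCV has them; the pictures are not rectified), "world_from_camera" (4x4, takes a point from camera to world coordinates). Camera axes: x right, y down, z forward; pixel columns grow to the right and rows downward; lengths in m; the calibration is good to about 2 mm. A picture is of the moment at which its call begins. There is no depth.
- hand_in(): hands the job in; it is judged then, once.
Trained networks look in a picture, given as the dict that the camera call returned (one of the last four; its "shot" number tells which), for a name from the list of things; names that differ only in an ending like _2 or _b are one class to them, and where a whole thing is asked for, a point or a joint stands for the part that bears it (a point fixed in the world has none). Each returns a list of dicts, best first, with "p" (0 to 1); they miss things now and then, are a little off and sometimes report something else, mostly with a low value. They report only what shows in the picture. A call takes as long as a camera call.
- look_for(target, picture): "point" ([column, row] in pixels, amid what is visible of it).
- tip_of(target, picture): "point" ([column, row] in pixels: a listed point, or the origin of a listed thing).
The state is a dict: "clock": time; "joint_pos": joint angles; "qvel": joint speeds; "tau": joint torques, N m; "tcp_pos": TCP position; "orientation": TCP orientation; "wrist_force": force on the tool from outside, world axes, zero at the start; "ft_torque": the same for the moment, N m; "finger_gap": finger opening in m; "grip_force": force on a finger pad.
Only numpy, scipy, OpenCV 4.12 (cv2) and the standard library are available. Lean on these libraries where they do the work, as an engineer would, in place of code of your own. Each camera call takes 0.05 s, during which the arm holds its last target. There are 200 camera calls.

TASK

The dotting turntable with the yellow grip has been clicked on too far. Lift its pawl clear of the teeth by pressing down the black thumb pad on the pawl's tail (it stays where it is put), then turn the wheel back, counter-clockwise from above, by its yellow grip until the red pointer points at the green clip on the rim. Leave the pawl lifted and the turntable with the blue grip just as it is.

Things in the scene. Friction and masses are not known exactly. Their poses are not given: they have to be found in the camera images.
- pad_a (a point): Top centre of the black 30 mm square thumb pad, 50 mm behind the level hinge of the yellow turntable's pawl; y runs from pad to nose. Pawl down: pad level, top 46 mm above the table. Press it straight down (2 to 4 N): the nose is clear of the teeth below 36 mm; stop at 29 mm (pad slopes 20 deg), where it stays by friction. Nothing stands over it.
- pointer_a (a point): Tip of the yellow wheel's red pointer, 57 mm from the wheel's axis, 34 mm up; x points outwards along the pointer. The yellow grip bar is centred on the axis: 70 mm long along this x, 16 mm thick, from 54 to 88 mm up, free for 55 mm all round (the lifted pawl reaches 64 mm up). The wheel is stiff (0.06 N m), stays where left, goes back only 3 deg with the pawl down. It starts 35 to 80 deg clockwise of the clip.
- mark_a: Green clip, 20 x 14 x 18 mm, on the rim of the yellow turntable's grey base (194 mm across, 12 mm thick, fixed). This origin lies on the wheel's vertical axis, 12 mm above the table, z up; x points from the axis to the clip, whose centre is 86 mm out. The wheel is 140 mm across. The pointer is to lie along this x.
- pad_b (a point): Top centre of the black thumb pad of the other turntable, alike but with a blue grip: leave it alone. Its wheel's axis lies 64 mm along this x and 112 mm along this y from here. Either turntable may stand on the left or the right, turned up to 20 deg.

How it is judged:
By the outcome, as a careful person would: the job done as asked, in the order asked, and still so for the second after the job is handed in, with the robot touching nothing.
It also fails if it takes over 45 s, if anything falls off the work surface, if the arm or the gripper's body presses on something with over 40 N, if the wrist force passes 120 N, or if a joint passes its speed limit or range.

## Working session

There is one attempt and no reset: what is moved stays moved. The work goes in short steps, Python scripts to look and compute and a tool call to move; the robot and the scene stay as the last step left them, time stands still between calls to the robot, and variables do not carry over. Pictures are saved under pics/ and viewed, at most 10 in all, crops included, and the job is handed in when it is done.

Besides the shell and the picture viewer there is one more tool, called after "Request:" in YAML: its name, and indented under it one key for each argument. jog_arm: Moves the arm, as the interface text tells. Its arguments: {"type":"object","properties":{"moves":{"type":"array","items":{"type":"object","properties":{"fingers":{"type":"number"},"slide":{"type":"array","items":{"type":"number"}},"angular":{"type":"array","items":{"type":"number"}}}}},"squeeze":{"type":"number"}},"required":["moves"]}

```bash
mkdir -p pics; cat > h.py <<'E'
from workcell import *
import numpy as np, cv2
def K(p):
    f=240/np.tan(np.radians(p["fovy"])/2); return np.array([[f,0,p["cx"]],[0,f,p["cy"]],[0,0,1.]])
def ray(p,uv):
    n=cv2.undistortPoints(np.array([[uv]],float),K(p),np.array(p["D"],float))[0,0]
    T=np.array(p["world_from_camera"]); return T[:3,3],T[:3,:3]@np.array([n[0],n[1],1])
def atz(p,uv,z):
    o,d=ray(p,uv); return o+d*(z-o[2])/d[2]
def proj(p,X):
    T=np.linalg.inv(np.array(p["world_from_camera"])); r,_=cv2.Rodrigues(T[:3,:3])
    return cv2.projectPoints(np.array(X,float).reshape(-1,1,3),r,T[:3,3],K(p),np.array(p["D"],float))[0][:,0]
E
python3 - <<'E'
from h import *
np.set_printoptions(precision=4,suppress=True)
Z={"pad_a":.046,"pointer_a":.034,"mark_a":.012,"pad_b":.046}
for c in("top","scene"):
    p=read_camera(c); cv2.imwrite(f"pics/{c}0.png",p["color"][...,::-1])
    print(c,np.array(p["world_from_camera"])[:3,3])
    for n in Z:
        for f in (tip_of,look_for):
            for r in f(n,p)[:3]: print(n,f.__name__,round(r["p"],2),np.array(r["point"]),atz(p,r["point"],Z[n]))
print(get_state())
E
```

```text
top [ 0.4248 -0.0638  0.8971]
pad_a call 0.82 [236.3 261.6] [0.502  0.0909 0.046 ]
pad_a call 0.61 [446.9 267.8] [ 0.4849 -0.3164  0.046 ]
pad_a call 0.87 [433.1 263.2] [ 0.4942 -0.2899  0.046 ]
pad_a call 0.63 [226.4 263.6] [0.4983 0.11   0.046 ]
pointer_a call 0.74 [444.5 271. ] [ 0.4795 -0.3148  0.034 ]
pointer_a call 0.63 [415.7 210. ] [ 0.602  -0.2635  0.034 ]
pointer_a call 0.79 [397.8 223.4] [ 0.5753 -0.2264  0.034 ]
mark_a call 0.69 [226.5 262.2] [0.5041 0.1168 0.012 ]
mark_a call 0.49 [389.1 175. ] [ 0.6811 -0.2167  0.012 ]
pad_b call 0.82 [236.3 261.6] [0.502  0.0909 0.046 ]
pad_b call 0.61 [446.9 267.8] [ 0.4849 -0.3164  0.046 ]
pad_b call 0.87 [433.1 263.2] [ 0.4942 -0.2899  0.046 ]
pad_b call 0.63 [226.4 263.6] [0.4983 0.11   0.046 ]
scene [ 1.0528 -0.2783  0.669 ]
pad_a call 0.76 [151.1 253.8] [ 0.4802 -0.3111  0.046 ]
pad_a call 0.66 [378.1 199.8] [0.5051 0.0902 0.046 ]
pad_a call 0.77 [159.1 255.7] [ 0.489  -0.2998  0.046 ]
pad_a call 0.64 [392.5 197.5] [0.5094 0.1174 0.046 ]
pointer_a call 0.76 [193.6 317.7] [ 0.6167 -0.2762  0.034 ]
pointer_a call 0.6 [218.3 296.4] [ 0.5932 -0.2316  0.034 ]
mark_a call 0.8 [241.5 340.8] [ 0.6678 -0.2198  0.012 ]
pad_b call 0.76 [151.1 253.8] [ 0.4802 -0.3111  0.046 ]
pad_b call 0.66 [378.1 199.8] [0.5051 0.0902 0.046 ]
pad_b call 0.77 [159.1 255.7] [ 0.489  -0.2998  0.046 ]
pad_b call 0.64 [392.5 197.5] [0.5094 0.1174 0.046 ]
{'clock': 0.9, 'joint_pos': array([-1.3236,  0.3132,  0.0461,  1.3036, -0.    ,  1.4312]), 'qvel': array([-0.0004,  0.001 ,  0.0004, -0.    , -0.0012, -0.0007]), 'tau': array([  0.0018, -48.0449,  29.8813,  -0.    ,  -0.0001,  -0.    ]), 'tcp_pos': array([ 0.2169, -0.5326,  0.2219]), 'orientation': array([ 0.0001,  0.9814,  0.1922, -0.    ]), 'wrist_force': array([-0.1904, -0.3477,  0.5363]), 'ft_torque': array([-0.0433, -0.0416,  0.0168]), 'grip_force': 0.0, 'finger_gap': 0.08584938787458382}
```

View pics/top0.png

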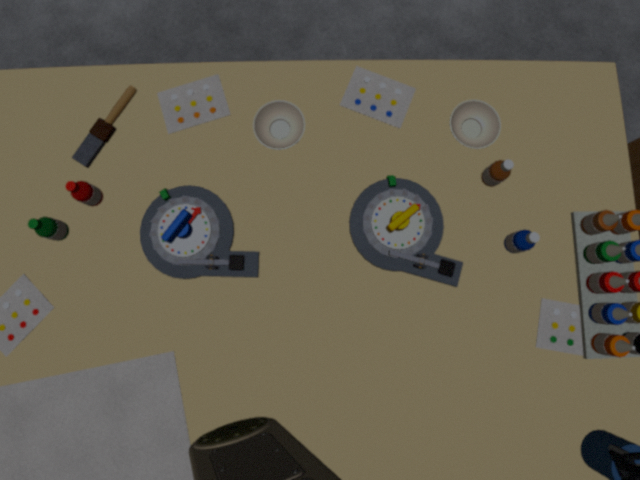

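View pics/scene0.png

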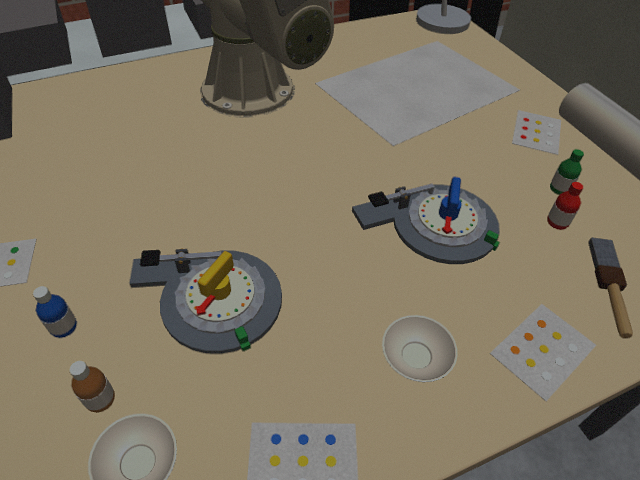

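The yellow turntable is on the right: in the top view its pad is at (447,267), its pointer tip at about (417,207), its clip at (391,181) and its axis at about (397,224). In the scene view the pad is at (150,257), the tip at (198,312) and the clip at (243,338). I'll refine these by colour.

```bash
cat >> h.py <<'E'
def tri(a,b):
    A=np.zeros((3,3));y=np.zeros(3)
    for o,d in(a,b):
        d=d/np.linalg.norm(d);M=np.eye(3)-np.outer(d,d);A+=M;y+=M@o
    return np.linalg.solve(A,y)
def seg(p,roi):
    x0,y0,x1,y1=roi; h=cv2.cvtColor(p["color"],cv2.COLOR_RGB2HSV).astype(int)
    H,S,V=h[...,0],h[...,1],h[...,2]; m=np.zeros(H.shape,bool); m[y0:y1,x0:x1]=1
    out={}
    for n,c in dict(yellow=(H>20)&(H<32)&(S>170)&(V>60),green=(H>45)&(H<80)&(S>120)&(V>40),red=((H<6)|(H>174))&(S>150)&(V>90),black=(V<30)).items():
        k,l,st,ce=cv2.connectedComponentsWithStats((c&m).astype(np.uint8),connectivity=8)
        if k>1:
            i=1+st[1:,4].argmax(); out[n]=(ce[i],st[i,4],np.argwhere(l==i)[:,::-1])
    return out
ROI=dict(top=(345,172,465,290),scene=(125,240,285,352))
E
python3 - <<'E'
from h import *
np.set_printoptions(precision=4,suppress=True)
P={c:read_camera(c) for c in("top","scene")}
S={c:seg(P[c],ROI[c]) for c in P}
for n in("yellow","green","red","black"):
    for c in P: print(n,c,S[c][n][:2] if n in S[c] else None)
    if all(n in S[c] for c in P): print("  tri",tri(*[ray(P[c],S[c][n][0]) for c in P]))
# base circle from top
p=P["top"]; ims=[]
for c in P:
    x0,y0,x1,y1=ROI[c]; im=cv2.resize(P[c]["color"][y0:y1,x0:x1,::-1],None,fx=3.2,fy=3.2,interpolation=cv2.INTER_CUBIC); ims.append(im)
h=max(i.shape[0] for i in ims)
ims=[cv2.copyMakeBorder(i,0,h-i.shape[0],0,0,cv2.BORDER_CONSTANT) for i in ims]
w=np.hstack(ims); s=min(1,800/w.shape[1]); cv2.imwrite("pics/z1.png",cv2.resize(np.clip(w*1.5,0,255).astype(np.uint8),None,fx=s,fy=s))
# fit base centre: dark grey vs table saturation
hsv=cv2.cvtColor(p["color"],cv2.COLOR_RGB2HSV).astype(int); g=((hsv[...,1]<75)).astype(np.uint8); m=np.zeros_like(g); m[165:290,335:475]=g[165:290,335:475]
cs=max(cv2.findContours(m,0,1)[0],key=cv2.contourArea)[:,0]
W=np.array([atz(p,u,.012)[:2] for u in cs])
from scipy.optimize import least_squares
r=least_squares(lambda q:np.hypot(*(W-q).T)-.097,[.57,-.225],loss="soft_l1",f_scale=.002); print("axis",r.x,len(W),np.median(abs(r.fun)))
E
```

```text
yellow top (array([401.8486, 218.0486]), np.int32(370))
yellow scene (array([217.2067, 277.0465]), np.int32(1011))
  tri [ 0.5805 -0.2272  0.0655]
green top (array([391.4861, 180.4306]), np.int32(72))
green scene (array([242.1053, 337.2421]), np.int32(190))
  tri [ 0.6672 -0.2188  0.0208]
red top (array([418.6667, 205.    ]), np.int32(3))
red scene (array([204.0153, 304.4351]), np.int32(131))
  tri [ 0.6097 -0.261   0.0511]
black top (array([446.2195, 267.5366]), np.int32(205))
black scene (array([149.9012, 257.9565]), np.int32(253))
  tri [ 0.4857 -0.3152  0.0436]
axis [ 0.5804 -0.2492] 2172 0.03572468382676704
```

View pics/z1.png

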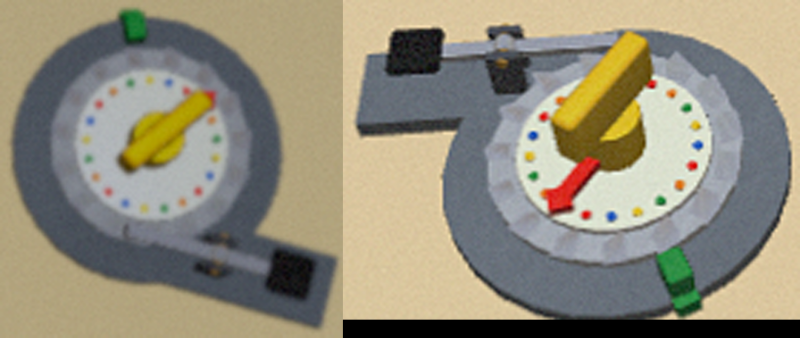

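```bash
python3 - <<'E'
from h import *
from scipy.optimize import least_squares
np.set_printoptions(precision=4,suppress=True)
for c in("top","scene"):
    p=read_camera(c); x0,y0,x1,y1=ROI[c]; x0-=15;y0-=2;x1+=10;y1+=8
    I=p["color"].astype(int); g=np.zeros((480,640),np.uint8); g[y0:y1,x0:x1]=((I[...,0]-I[...,2])<12)[y0:y1,x0:x1]
    g=cv2.morphologyEx(g,cv2.MORPH_OPEN,np.ones((3,3)))
    cs=max(cv2.findContours(g,cv2.RETR_EXTERNAL,cv2.CHAIN_APPROX_NONE)[0],key=cv2.contourArea)[:,0]
    W=np.array([atz(p,u,.012)[:2] for u in cs])
    r=least_squares(lambda q:np.hypot(*(W-q).T)-.097,[.581,-.228],loss="cauchy",f_scale=.001)
    print(c,"axis",r.x,len(W),np.median(abs(r.fun)))
    s=seg(p,(x0,y0,x1,y1))
    print(" clip ang",np.degrees(np.arctan2(*(atz(p,s["green"][0],.021)[:2]-r.x)[::-1])))
    if c=="scene":
        t=atz(p,(197.1,314.2),.034)[:2]; print(" tip",t,np.hypot(*(t-r.x)),np.degrees(np.arctan2(*(t-r.x)[::-1])))
        R=np.array([atz(p,u,.034)[:2] for u in s["red"][2]])
        d=R.mean(0)-r.x; print(" red ang",np.degrees(np.arctan2(d[1],d[0])))
E
```

```text
top axis [ 0.5779 -0.229 ] 338 0.0028263208002833468
 clip ang 5.913388224726621
scene axis [ 0.5811 -0.2263] 600 0.013186204181806147
 clip ang 5.522031507317377
 tip [ 0.6127 -0.2698] 0.05379822605711499 -54.03848054714012
 red ang -58.09813957065265
```

Request:
jog_arm:
  moves:
    - {"fingers": 1, "slide": [330, -100, 60], "angular": [0, 0, -50]}
    - {"fingers": 1, "slide": [330, -100, 60], "angular": [0, 0, -50]}
    - {"fingers": 1, "slide": [330, -100, 60], "angular": [0, 0, -50]}
    - {"fingers": 1, "slide": [330, -100, 60], "angular": [0, 0, -50]}
    - {"fingers": 1, "slide": [330, -100, 60], "angular": [0, 0, -50]}
    - {"fingers": 1, "slide": [330, -100, 60], "angular": [0, 0, -50]}
    - {"fingers": 1, "slide": [330, -100, 60], "angular": [0, 0, -50]}
    - {"fingers": 1, "slide": [330, -100, 120], "angular": [0, 0, -50]}
    - {"fingers": 1, "slide": [330, -100, 120], "angular": [0, 0, -50]}
    - {"fingers": 1, "slide": [330, -100, 120], "angular": [0, 0, -50]}
  squeeze: 30

```text
clock: 1.93
tcp_pos: [0.4851, -0.3105, 0.0969]
orientation: [-0.003, 0.807, 0.591, -0.0]
wrist_force: [-0.4, 1.0, -1.8]
finger_gap: -0.0
grip_force: 0.0
```

Request:
jog_arm:
  moves:
    - {"fingers": 1, "slide": [0, 0, 30], "angular": [0, 0, 0]}
    - {"fingers": 1, "slide": [0, 0, 30], "angular": [0, 0, 0]}

```text
clock: 2.1
tcp_pos: [0.4826, -0.3131, 0.0676]
orientation: [-0.004, 0.808, 0.589, -0.001]
wrist_force: [-1.4, 0.7, -1.0]
finger_gap: -0.0
grip_force: 0.0
```

```bash
python3 - <<'E'
from h import *
np.set_printoptions(precision=4,suppress=True)
ims=[]
for c in("top","scene"):
    p=read_camera(c); x0,y0,x1,y1=ROI[c]; x0-=20;y0-=40;x1+=20
    im=cv2.resize(p["color"][y0:y1,x0:x1,::-1],None,fx=3.2,fy=3.2,interpolation=cv2.INTER_CUBIC); ims.append(im)
s=get_state(); print(s["tcp_pos"],s["wrist_force"],s["joint_pos"])
h=max(i.shape[0] for i in ims)
w=np.hstack([cv2.copyMakeBorder(i,0,h-i.shape[0],0,0,cv2.BORDER_CONSTANT) for i in ims]); k=800/w.shape[1]
cv2.imwrite("pics/z2.png",cv2.resize(np.clip(w*1.5,0,255).astype(np.uint8),None,fx=k,fy=k))
E
```

```text
[ 0.4838 -0.3152  0.0717] [0.3826 0.843  0.3854] [-0.7163  0.4061 -0.2004  0.9668 -0.0003  1.1662]
```

View pics/z2.png

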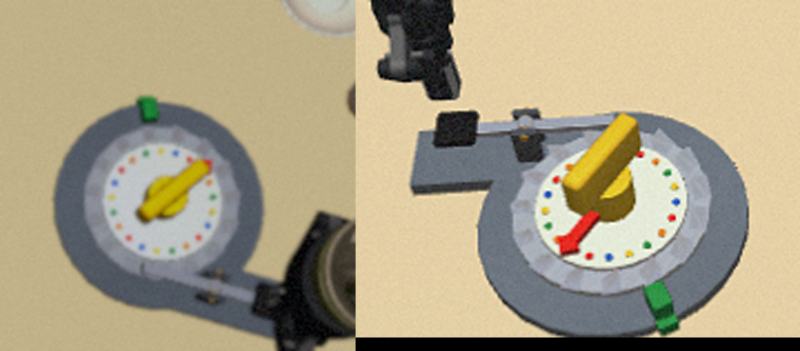

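```bash
python3 - <<'E'
from h import *
np.set_printoptions(precision=4,suppress=True)
p=read_camera("scene"); s=get_state(); t=s["tcp_pos"]; print(t)
tip=t-[0,0,.011]
print("tip px",proj(p,[tip,[t[0],t[1],.046],[.4857,-.3152,.046]]))
x0,y0,x1,y1=105,210,225,300
im=p["color"].copy()
for q in proj(p,[tip,[t[0],t[1],.046]]): cv2.circle(im,tuple(np.round(q).astype(int)),1,(255,0,255),-1)
cv2.imwrite("pics/z3.png",cv2.resize(np.clip(im[y0:y1,x0:x1,::-1]*1.6,0,255).astype(np.uint8),None,fx=5,fy=5,interpolation=cv2.INTER_CUBIC))
E
```

```text
[ 0.4846 -0.3162  0.0729]
tip px [[146.172  250.2715]
 [148.4539 256.6505]
 [149.1976 256.9736]]
```

View pics/z3.png

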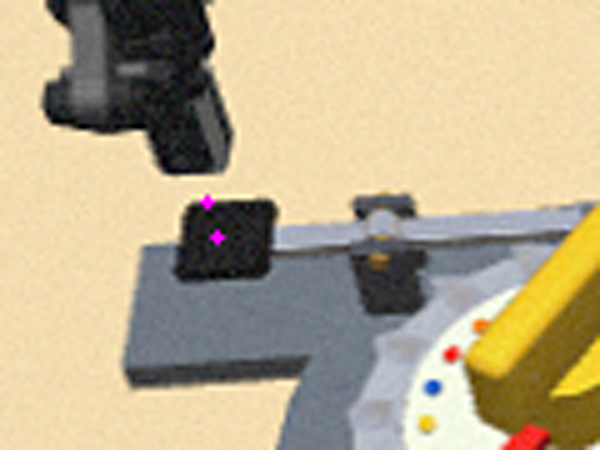

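The fingertips hang over the pad, at about (195,170) in the crop against the pad at (225,240), a little higher than I projected. I'll press down and watch the force.

Request:
jog_arm:
  moves:
    - {"fingers": 1, "slide": [0, 0, 7]}
    - {"fingers": 1, "slide": [0, 0, 14]}
    - {"fingers": 1, "slide": [0, 0, 14]}
    - {"fingers": 1, "slide": [0, 0, 14]}

```text
schema error: expected keys fingers, slide, angular
```

```bash
python3 - <<'E'
from h import *
np.set_printoptions(precision=4,suppress=True)
p=read_camera("scene"); s=get_state(); t=s["tcp_pos"]; print(t,s["wrist_force"],s["ft_torque"],s["clock"])
x0,y0,x1,y1=105,210,225,300
im=p["color"].copy()
cv2.imwrite("pics/z4.png",cv2.resize(np.clip(im[y0:y1,x0:x1,::-1]*1.6,0,255).astype(np.uint8),None,fx=5,fy=5,interpolation=cv2.INTER_CUBIC))
E
```

```text
[ 0.4851 -0.3168  0.0737] [ 0.7286 -0.5219  0.7784] [-0.0032 -0.0316 -0.045 ] 2.3
```

View pics/z4.png

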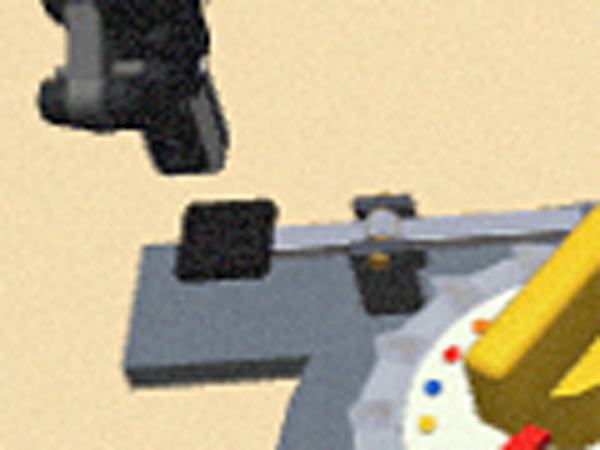

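Request:
jog_arm:
  moves:
    - {"fingers": 1, "slide": [0, 0, 7], "angular": [0, 0, 0]}
    - {"fingers": 1, "slide": [0, 0, 14], "angular": [0, 0, 0]}
    - {"fingers": 1, "slide": [0, 0, 14], "angular": [0, 0, 0]}
    - {"fingers": 1, "slide": [0, 0, 14], "angular": [0, 0, 0]}

```text
clock: 2.63
tcp_pos: [0.4843, -0.3155, 0.0577]
orientation: [-0.0, 0.808, 0.589, -0.0]
wrist_force: [-0.7, -0.1, 0.1]
finger_gap: -0.0001
grip_force: 0.0
```

```bash
python3 - <<'E'
from h import *
np.set_printoptions(precision=4,suppress=True)
p=read_camera("scene"); s=get_state(); t=s["tcp_pos"]; print(t,s["wrist_force"],s["ft_torque"],s["clock"])
q=read_camera("top")
a=cv2.resize(p["color"][210:300,105:225,::-1],None,fx=3.3,fy=3.3,interpolation=cv2.INTER_CUBIC)
b=cv2.resize(q["color"][220:310,400:520,::-1],None,fx=3.3,fy=3.3,interpolation=cv2.INTER_CUBIC)
print(proj(q,[t-[0,0,.011]]),proj(p,[t-[0,0,.011]]))
cv2.imwrite("pics/z5.png",np.clip(np.hstack([a,b])*1.8,0,255).astype(np.uint8))
E
```

```text
[ 0.4846 -0.3155  0.0579] [-0.0212 -0.0502  0.084 ] [ 0.0277 -0.0219  0.045 ] 2.6833
[[446.6147 267.9251]] [[148.7304 256.1633]]
```

View pics/z5.png

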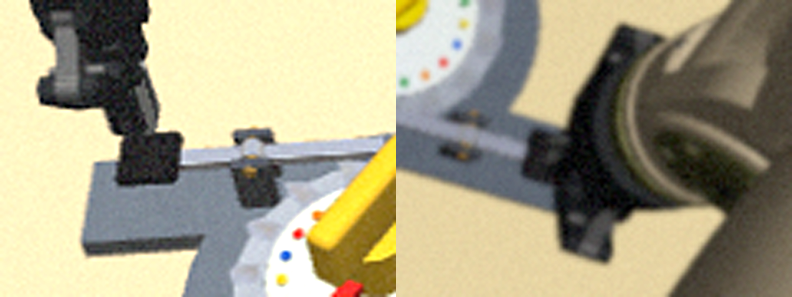

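Request:
jog_arm:
  moves:
    - {"fingers": 1, "slide": [0, 0, 3], "angular": [0, 0, 0]}
    - {"fingers": 1, "slide": [0, 0, 6], "angular": [0, 0, 0]}
    - {"fingers": 1, "slide": [0, 0, 6], "angular": [0, 0, 0]}

```text
clock: 2.98
tcp_pos: [0.4845, -0.3152, 0.0513]
orientation: [-0.0, 0.808, 0.589, -0.0]
wrist_force: [-0.9, -0.4, -0.4]
finger_gap: 0.0001
grip_force: 0.0
```

Request:
jog_arm:
  moves:
    - {"fingers": 1, "slide": [0, 0, 3], "angular": [0, 0, 0]}
    - {"fingers": 1, "slide": [0, 0, 6], "angular": [0, 0, 0]}
    - {"fingers": 1, "slide": [0, 0, 6], "angular": [0, 0, 0]}

```text
clock: 3.23
tcp_pos: [0.4844, -0.3152, 0.0451]
orientation: [-0.001, 0.808, 0.589, -0.0]
wrist_force: [0.2, 0.6, -0.9]
finger_gap: -0.0001
grip_force: 0.0
```

```bash
python3 - <<'E'
from h import *
np.set_printoptions(precision=4,suppress=True)
p=read_camera("scene"); s=get_state(); t=s["tcp_pos"]; print(t,s["wrist_force"],s["ft_torque"],s["clock"])
for n in("pad_a",):
    for f in(tip_of,look_for):
        for r in f(n,p)[:3]: print(f.__name__,r["p"],r["point"])
print(seg(p,(125,240,175,280))["black"][:2])
print(proj(p,[[t[0],t[1],z] for z in(.02,.04,.06)]))
cv2.imwrite("pics/z6.png",cv2.resize(np.clip(p["color"][225:285,115:195,::-1]*1.8,0,255).astype(np.uint8),None,fx=7,fy=7,interpolation=cv2.INTER_CUBIC))
E
```

```text
[ 0.4845 -0.3152  0.0454] [-0.6087  0.0011 -0.0611] [ 0.0015 -0.0181 -0.0678] 3.2833
call 0.79 [149.0, 254.7]
call 0.75 [381.8, 200.1]
call 0.91 [392.5, 196.5]
call 0.62 [167.8, 256.9]
(array([145.7116, 252.9021]), np.int32(378))
[[152.6398 266.4607]
 [149.9053 258.7992]
 [147.0735 250.85  ]]
```

View pics/z6.png

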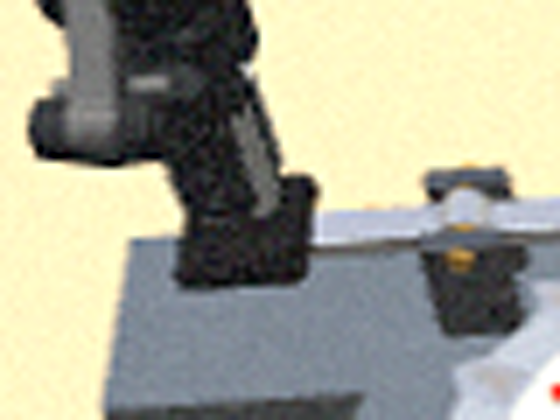

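The fingertip ends at about (235,215) in the crop and is just meeting the pad centred at (247,235). So the shut tips reach about 11 mm less than stated, and I'll keep pressing.

Request:
jog_arm:
  moves:
    - {"fingers": 1, "slide": [0, 0, 3], "angular": [0, 0, 0]}
    - {"fingers": 1, "slide": [0, 0, 6], "angular": [0, 0, 0]}
    - {"fingers": 1, "slide": [0, 0, 6], "angular": [0, 0, 0]}

```text
clock: 3.63
tcp_pos: [0.4845, -0.3152, 0.0392]
orientation: [-0.0, 0.808, 0.589, -0.0]
wrist_force: [-1.2, 0.5, -0.7]
finger_gap: -0.0002
grip_force: 0.0
```

Request:
jog_arm:
  moves:
    - {"fingers": 1, "slide": [0, 0, 2], "angular": [0, 0, 0]}
    - {"fingers": 1, "slide": [0, 0, 4], "angular": [0, 0, 0]}
    - {"fingers": 1, "slide": [0, 0, 4], "angular": [0, 0, 0]}

```text
clock: 3.88
tcp_pos: [0.4848, -0.3156, 0.0356]
orientation: [0.0, 0.808, 0.589, -0.0]
wrist_force: [-0.1, -1.0, 0.1]
finger_gap: 0.0001
grip_force: 0.0
```

```bash
python3 - <<'E'
from h import *
np.set_printoptions(precision=4,suppress=True)
F=[]
for i in range(4):
    p=read_camera("scene"); s=get_state(); F.append(np.r_[s["wrist_force"],s["ft_torque"]])
print(s["tcp_pos"],np.mean(F,0),s["clock"])
cv2.imwrite("pics/z7.png",cv2.resize(np.clip(p["color"][225:285,115:215,::-1]*2.2,0,255).astype(np.uint8),None,fx=7,fy=7,interpolation=cv2.INTER_CUBIC))
E
```

```text
[ 0.4848 -0.3154  0.0359] [ 0.1703 -0.2557 -0.3598 -0.0008  0.0233 -0.0032] 4.0833
```

View pics/z7.png

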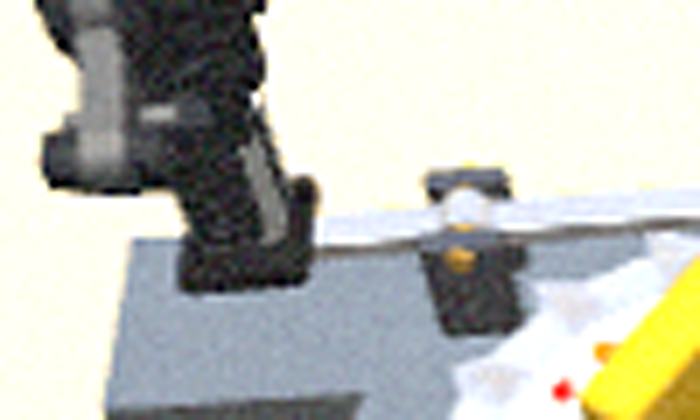

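The tip is now right at the pad surface, at about (270,240). The pad's lower edge is at about y=291. I'll continue in small steps until the force rises.

Request:
jog_arm:
  moves:
    - {"fingers": 1, "slide": [0, 0, 2], "angular": [0, 0, 0]}
    - {"fingers": 1, "slide": [0, 0, 4], "angular": [0, 0, 0]}
    - {"fingers": 1, "slide": [0, 0, 4], "angular": [0, 0, 0]}

```text
clock: 4.33
tcp_pos: [0.4849, -0.3156, 0.0317]
orientation: [0.0, 0.808, 0.589, -0.0]
wrist_force: [-1.0, -0.7, -0.4]
finger_gap: -0.0001
grip_force: 0.2
```

```bash
cat > f.py <<'E'
from h import *
np.set_printoptions(precision=4,suppress=True)
F=[]
for i in range(4):
    p=read_camera("scene"); s=get_state(); F.append(np.r_[s["wrist_force"],s["ft_torque"]])
print(s["tcp_pos"],np.mean(F,0),s["clock"])
V=p["color"].max(2)[255:275,140:160]; print((V<45).any(1).nonzero()[0].max()+255, [int(((p["color"].max(2)[:275,c]<40).nonzero()[0]).max()) for c in range(142,160,2)])
E
python3 f.py
```

```text
[ 0.4847 -0.3154  0.0318] [ 0.2111  0.3572 -0.533  -0.0055  0.0093 -0.0108] 4.5333
268 [268, 268, 268, 268, 267, 267, 267, 266, 266]
```

The pad edge is moving down and tilting, so the press is working.

Request:
jog_arm:
  moves:
    - {"fingers": 1, "slide": [0, 0, 2], "angular": [0, 0, 0]}
    - {"fingers": 1, "slide": [0, 0, 4], "angular": [0, 0, 0]}
    - {"fingers": 1, "slide": [0, 0, 4], "angular": [0, 0, 0]}

```text
clock: 4.78
tcp_pos: [0.4848, -0.3153, 0.0275]
orientation: [-0.0, 0.808, 0.589, 0.0]
wrist_force: [-0.5, -0.1, 0.1]
finger_gap: 0.0001
grip_force: 0.1
```

```bash
python3 f.py
```

```text
[ 0.4848 -0.3155  0.0278] [ 0.1598 -0.0663  0.2466 -0.0291 -0.0119 -0.0231] 4.9833
270 [257, 270, 270, 270, 269, 269, 269, 268, 268]
```

```bash
python3 - <<'E'
from h import *
p=read_camera("scene")["color"].astype(int).sum(2); o=cv2.imread("pics/scene0.png").astype(int).sum(2)
d=abs(p-o)
for r in range(236,274,2): print(r," ".join(f"{int(d[r:r+2,c:c+3].mean()):3d}" for c in range(130,225,3)))
E
```

```text
236 176 280 332 329 327 331 325 313  34  20  19  22  24  18  20  23  22  19  21  17  19  21  20  22  21  20  21  21  17  18  22  16
238 173 268 328 325 302 332 327 323  34  23  15  16  16  18  23  16  19  20  17  15  21  17  21  19  21  25  19  17  15  22  22  19
240 174 256 323 341 333 322 327 248  26  17  19  18  17  22  16  18  22  21  22  16  20  22  19  18  22  17  18  19  15  21  22  17
242 176 257 298 280 283 322 329 199  28  17  22  17  21  22  21  17  17  14  19  15  19  23  20  21  17  22  21  18  14  19  18  20
244 182 249 187 179 285 311 324 284  43  20  13  22  22  24  19  23  19  23  24  19  20  22  18  23  19  18  20  22  24  18  18  18
246 176 248 277 304 305 330 340 305  93  21  22  19  20  17  22  14  21  21  26  16  20  19  18  20  18  23  22  20  32  45  29  18
248 145 209 267 309 334 339 322 280 174  36  22  18  21  19  19  18  17  12  11  21  19  24  22  18  22  37  38  44  44  64  67  17
250 174 241 282 326 142  99  50  90 107 326  38  18  18  17  19   8  12  11  15  13  25  23  36  46  53  45  53  29  75  85  60  13
252 242 287 306 292  35  21  15 107  81 227 
[... 707 characters left out ...]
   9  12  13  18  18  10  14  17  17  17
264  21   7  10 118  91  32  13  14  26 103  67  18  19  13  17  12  15  15  16   9  13  14  17  14  14  21  20  13  20  18  11   7
266  19  11  10  32  86 144 156 171 170 174  54  10   8  12  13  14   9  13  14   8  11  17  19  21  15  16  15  13  17  11  19   8
268  14  12   7  16 124 158 173 174 118  77  16  14   9  11  10  16  19  11   8  12  12  20  19  16  17  22  15   8  16  17  16  13
270  17  11  12  15  64 114  70  29  15  13   7  16  14  10   9  15   7  17  15  14  13  14  18  17  25  16  12  16  18  14   9  10
272  16  10   6  12  21  19  10  13   8  12  11  16  11  13  19  15   8  14  10  12  17  19  19  23  19  17  17  20  18  14  15   8
```

The pawl's nose is rising, so the lever really is being pressed. I'll go on to the stop.

Request:
jog_arm:
  moves:
    - {"fingers": 1, "slide": [0, 0, 2], "angular": [0, 0, 0]}
    - {"fingers": 1, "slide": [0, 0, 4], "angular": [0, 0, 0]}
    - {"fingers": 1, "slide": [0, 0, 5], "angular": [0, 0, 0]}
    - {"fingers": 1, "slide": [0, 0, 5], "angular": [0, 0, 0]}

```text
clock: 5.37
tcp_pos: [0.4849, -0.3155, 0.0227]
orientation: [0.0, 0.808, 0.589, 0.0]
wrist_force: [0.3, -0.5, -0.0]
finger_gap: -0.0003
grip_force: 0.1
```

```bash
python3 f.py
```

```text
[ 0.4846 -0.3155  0.0228] [ 0.0116 -0.3129 -0.3223 -0.0017  0.0006 -0.0107] 5.5667
273 [257, 263, 272, 272, 272, 271, 271, 270, 270]
```

Request:
jog_arm:
  moves:
    - {"fingers": 1, "slide": [0, 0, 2], "angular": [0, 0, 0]}
    - {"fingers": 1, "slide": [0, 0, 3], "angular": [0, 0, 0]}
    - {"fingers": 1, "slide": [0, 0, 3], "angular": [0, 0, 0]}

```text
clock: 5.82
tcp_pos: [0.485, -0.3156, 0.0211]
orientation: [0.001, 0.808, 0.589, 0.0]
wrist_force: [-2.6, 1.6, 8.5]
finger_gap: 0.0001
grip_force: 4.0
```

```bash
python3 f.py
```

```text
[ 0.485  -0.3156  0.0211] [-1.8966  1.8857  8.7689  0.4358  0.4238  0.024 ] 6.0167
273 [258, 263, 273, 273, 273, 272, 271, 271, 270]
```

The stop is reached at 8.8 N. I'll retreat and check.

Request:
jog_arm:
  moves:
    - {"fingers": 1, "slide": [0, 0, -10], "angular": [0, 0, 0]}
    - {"fingers": 1, "slide": [0, 0, -45], "angular": [0, 0, 0]}
    - {"fingers": 0.4, "slide": [0, 0, -85], "angular": [0, 0, 0]}
    - {"fingers": 0.4, "slide": [0, 0, -110], "angular": [0, 0, 0]}
    - {"fingers": 0.4, "slide": [0, 0, -110], "angular": [0, 0, 0]}

```text
clock: 6.43
tcp_pos: [0.4878, -0.3181, 0.1367]
orientation: [0.005, 0.808, 0.589, 0.001]
wrist_force: [0.2, -0.4, -0.1]
finger_gap: 0.036
grip_force: 0.0
```

```bash
python3 - <<'E'
from h import *
np.set_printoptions(precision=4,suppress=True)
p=read_camera("scene"); q=read_camera("top"); s=get_state(); print(s["tcp_pos"],s["finger_gap"],s["clock"],s["orientation"])
for z in(.046,.036,.029):
  for r in tip_of("pad_a",p)[:2]: print(z,r["p"],r["point"],atz(p,r["point"],z))
print(seg(p,(125,245,175,280))["black"][:2])
a=cv2.resize(p["color"][225:345,115:285,::-1],None,fx=4.7,fy=4.7,interpolation=cv2.INTER_CUBIC)
cv2.imwrite("pics/z8.png",np.clip(a*1.7,0,255).astype(np.uint8))
E
```

```text
[ 0.4856 -0.3163  0.1316] 0.049935463508529974 6.5333 [0.0017 0.8082 0.5889 0.0003]
0.046 0.96 [380.4, 197.9] [0.5022 0.0964 0.046 ]
0.046 0.92 [152.0, 263.0] [ 0.4999 -0.3133  0.046 ]
0.036 0.96 [380.4, 197.9] [0.4934 0.1024 0.036 ]
0.036 0.92 [152.0, 263.0] [ 0.491  -0.3139  0.036 ]
0.029 0.96 [380.4, 197.9] [0.4872 0.1067 0.029 ]
0.029 0.92 [152.0, 263.0] [ 0.4848 -0.3143  0.029 ]
(array([153.9361, 264.2877]), np.int32(219))
```

View pics/z8.png

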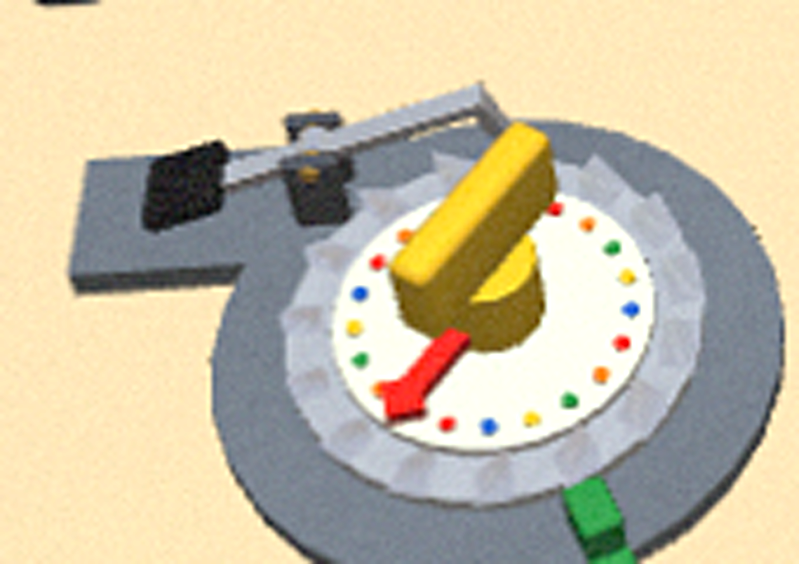

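The pawl is clearly lifted: the nose is raised at (480,90) and the pad slopes at (185,185). The pointer tip is at about (392,423) and the clip at (598,515). Next I'll work out the pointer angle.

```bash
python3 - <<'E'
from h import *
np.set_printoptions(precision=4,suppress=True)
p=read_camera("scene"); ax=np.array([.580,-.2275])
for uv in((115+392/4.7,225+423/4.7),):
    t=atz(p,uv,.034)[:2]; d=t-ax; print(t,np.hypot(*d),np.degrees(np.arctan2(d[1],d[0])))
# bar top long edge ends in crop: left edge (398,265)-(520,125), right edge (437,283)-(552,147)
for e in(((396,268),(518,125)),((437,285),(553,150))):
    a,b=[atz(p,(115+u/4.7,225+v/4.7),.088)[:2] for u,v in e]; print(a,b,np.degrees(np.arctan2(*(a-b)[::-1])),(a+b)/2)
for c in("top","scene"):
    p=read_camera(c)
    for n in("pointer_a","mark_a"):
        for r in tip_of(n,p)[:2]: 
            t=atz(p,r["point"],.034 if n[0]=="p" else .012)[:2]; d=t-ax; print(c,n,r["p"],r["point"],t,np.hypot(*d),np.degrees(np.arctan2(d[1],d[0])))
E
```

```text
[ 0.6148 -0.2684] 0.0536693342518555 -49.617344754583826
[ 0.5977 -0.2542] [ 0.5563 -0.2035] -50.77781356169914 [ 0.577  -0.2289]
[ 0.6086 -0.2442] [ 0.5705 -0.1961] -51.67067573396362 [ 0.5896 -0.2201]
top pointer_a 0.66 [416.1, 204.4] [ 0.6134 -0.2648] 0.050095727924986684 -48.125712948874465
scene pointer_a 0.8 [191.2, 314.5] [ 0.6099 -0.2782] 0.05884153542470398 -59.458815020322
```

Request:
jog_arm:
  moves:
    - {"fingers": 0.4, "slide": [115, 65, 0], "angular": [0, 0, -57]}
    - {"fingers": 0.4, "slide": [115, 65, 0], "angular": [0, 0, -57]}
    - {"fingers": 0.4, "slide": [115, 65, 0], "angular": [0, 0, -57]}
    - {"fingers": 0.4, "slide": [115, 65, 0], "angular": [0, 0, -57]}
    - {"fingers": 0.4, "slide": [115, 65, 0], "angular": [0, 0, -57]}
    - {"fingers": 0.4, "slide": [115, 65, 0], "angular": [0, 0, -57]}
    - {"fingers": 0.4, "slide": [115, 65, 0], "angular": [0, 0, -57]}
    - {"fingers": 0.4, "slide": [115, 65, 0], "angular": [0, 0, -57]}
    - {"fingers": 0.4, "slide": [115, 65, 20], "angular": [0, 0, -57]}
    - {"fingers": 0.4, "slide": [115, 65, 20], "angular": [0, 0, -57]}

```text
clock: 7.87
tcp_pos: [0.5805, -0.2251, 0.107]
orientation: [-0.002, 0.429, 0.903, 0.0]
wrist_force: [-1.0, 0.8, 0.2]
finger_gap: 0.0513
grip_force: 0.0
```

```bash
python3 - <<'E'
from h import *
np.set_printoptions(precision=4,suppress=True)
p=read_camera("scene");p=read_camera("scene");s=get_state(); t=s["tcp_pos"]; print(t,s["orientation"],s["joint_pos"],s["finger_gap"],s["clock"])
q=s["orientation"];print("yawx",np.degrees(2*np.arctan2(q[2],q[1])))
# lowest dark pixels per column near the fingers
V=p["color"].max(2); 
print([(c,int((V[150:300,c]<45).nonzero()[0].max()+150) if (V[150:300,c]<45).any() else 0) for c in range(170,262,4)])
yx=s["orientation"]; a=2*np.arctan2(q[2],q[1])-np.pi/2; y=np.array([np.cos(a),np.sin(a),0])
for g in(-.0,.035,-.035): print(g,proj(p,[t+y*g+[0,0,h] for h in(-.011,0,.011,.02)]).round(1).tolist())
E
```

```text
[ 0.5811 -0.2254  0.1091] [-0.0013  0.4295  0.9031  0.    ] [-0.4988  0.4595 -0.0178  1.096  -0.      0.389 ] 0.051205183957956334 7.9667
yawx 129.1310629344658
[(170, 220), (174, 223), (178, 271), (182, 272), (186, 272), (190, 239), (194, 249), (198, 245), (202, 240), (206, 225), (210, 231), (214, 236), (218, 240), (222, 247), (226, 249), (230, 262), (234, 259), (238, 251), (242, 246), (246, 241), (250, 229), (254, 0), (258, 0)]
-0.0 [[214.7, 263.5], [213.7, 258.7], [212.7, 253.8], [211.8, 249.7]]
0.035 [[234.6, 272.7], [233.8, 268.0], [233.0, 263.1], [232.4, 259.1]]
-0.035 [[195.3, 254.5], [194.2, 249.7], [193.0, 244.8], [191.9, 240.7]]
```

Request:
jog_arm:
  moves:
    - {"fingers": 0.4, "slide": [0, 0, 25], "angular": [0, 0, 0]}
    - {"fingers": 0.4, "slide": [0, 0, 45], "angular": [0, 0, 0]}
    - {"fingers": 0.4, "slide": [0, 0, 57], "angular": [0, 0, 0]}
    - {"fingers": 0.4, "slide": [0, 0, 57], "angular": [0, 0, 0]}

```text
clock: 8.3
tcp_pos: [0.5802, -0.2251, 0.0506]
orientation: [-0.002, 0.429, 0.903, 0.0]
wrist_force: [-0.9, 0.5, -0.9]
finger_gap: 0.0515
grip_force: 0.0
```

Request:
jog_arm:
  moves:
    - {"fingers": 1, "slide": [0, 0, 0], "angular": [0, 0, 0]}
    - {"fingers": 1, "slide": [0, 0, 0], "angular": [0, 0, 0]}
    - {"fingers": 1, "slide": [0, 0, 0], "angular": [0, 0, 0]}
    - {"fingers": 1, "slide": [0, 0, 0], "angular": [0, 0, 0]}
    - {"fingers": 1, "slide": [0, 0, 0], "angular": [0, 0, 0]}
    - {"fingers": 1, "slide": [0, 0, 0], "angular": [0, 0, 0]}
  squeeze: 30

```text
clock: 8.8
tcp_pos: [0.5801, -0.229, 0.0548]
orientation: [0.0, 0.43, 0.903, -0.003]
wrist_force: [-9.0, -7.9, 5.0]
finger_gap: 0.0151
grip_force: 32.5
```

Request:
jog_arm:
  moves:
    - {"fingers": 1, "slide": [0, -3, 0], "angular": [0, 0, 0]}
    - {"fingers": 1, "slide": [0, -3, 0], "angular": [0, 0, 0]}
    - {"fingers": 1, "slide": [0, -3, 0], "angular": [0, 0, 0]}
  squeeze: 50

```text
clock: 9.05
tcp_pos: [0.5801, -0.229, 0.0549]
orientation: [0.001, 0.43, 0.903, -0.001]
wrist_force: [-2.1, -1.7, 6.4]
finger_gap: 0.0151
grip_force: 53.1
```

```bash
cat > m.py <<'E'
from h import *
np.set_printoptions(precision=4,suppress=True)
F=[]
for i in range(3):
    p=read_camera("scene"); s=get_state(); F.append(s["wrist_force"])
q=s["orientation"]; print(s["tcp_pos"],np.mean(F,0),s["ft_torque"],"yawx",np.degrees(2*np.arctan2(q[2],q[1])),s["finger_gap"],s["clock"])
ax=np.array([.581,-.227])
for c in("scene","top"):
    p=read_camera(c); S=seg(p,ROI[c])
    for n,z in(("red",.034),("green",.021),("yellow",.07)):
        if n in S:
            d=atz(p,S[n][0],z)[:2]-ax; print(c,n,S[n][1],np.hypot(*d),np.degrees(np.arctan2(d[1],d[0])))
    for r in tip_of("pointer_a",p)[:2]:
        d=atz(p,r["point"],.034)[:2]-ax; print(c,r["p"],r["point"],np.hypot(*d),np.degrees(np.arctan2(d[1],d[0])))
E
python3 m.py
```

```text
[ 0.5801 -0.229   0.0548] [-3.4086 -2.3215  6.7309] [-0.5038  0.8376 -0.1085] yawx 129.12906308502286 0.015095087429895819 9.2
scene red 131 0.033841919748306346 -55.82392563149188
scene green 205 0.08770431857946154 5.936534171269217
scene yellow 573 0.01794806492226264 -28.40407675560699
scene 0.64 [194.4, 316.2] 0.05815563554133949 -54.6890428180475
top green 15 0.09393064935281702 6.911163817253038
```

Request:
jog_arm:
  moves:
    - {"fingers": 1, "slide": [0, -3, -2], "angular": [0, 0, -6]}
    - {"fingers": 1, "slide": [0, -3, -2], "angular": [0, 0, -12]}
    - {"fingers": 1, "slide": [0, -3, -2], "angular": [0, 0, -18]}
    - {"fingers": 1, "slide": [0, -3, -2], "angular": [0, 0, -24]}
    - {"fingers": 1, "slide": [0, -3, -2], "angular": [0, 0, -30]}
    - {"fingers": 1, "slide": [0, -3, -2], "angular": [0, 0, -36]}
    - {"fingers": 1, "slide": [0, -3, -2], "angular": [0, 0, -42]}
    - {"fingers": 1, "slide": [0, -3, -2], "angular": [0, 0, -48]}
    - {"fingers": 1, "slide": [0, -3, -2], "angular": [0, 0, -54]}
    - {"fingers": 1, "slide": [0, -3, -2], "angular": [0, 0, -54]}

```text
clock: 10.23
tcp_pos: [0.5809, -0.227, 0.055]
orientation: [0.003, -0.031, 0.999, 0.002]
wrist_force: [10.8, 8.0, -7.4]
finger_gap: 0.0149
grip_force: 51.8
```

```bash
python3 m.py
```

```text
[ 0.5809 -0.227   0.0549] [10.0503  7.61   -6.3132] [ 1.1237 -1.8013  0.0229] yawx 183.35241469177683 0.014364496998659331 10.3833
scene red 123 0.034400226234811065 5.424316302228726
scene green 206 0.08787146375793332 5.8525908853884445
scene yellow 609 0.0070558031071912075 -0.5724223584918977
scene 0.91 [229.8, 317.4] 0.05531312328670624 1.0079048167298104
top red 1 0.048429112140782035 7.161125649216375
top green 74 0.08599809397828889 5.042161780526264
top 0.84 [396.3, 195.2] 0.05172183864721899 1.3919151975113535
```

Request:
jog_arm:
  moves:
    - {"fingers": 1, "slide": [0, 0, 0], "angular": [0, 0, -2.5]}
    - {"fingers": 1, "slide": [0, 0, 0], "angular": [0, 0, -2.5]}
    - {"fingers": 1, "slide": [0, 0, 0], "angular": [0, 0, -2.5]}

```text
clock: 10.83
tcp_pos: [0.5809, -0.227, 0.055]
orientation: [0.003, -0.051, 0.999, 0.002]
wrist_force: [10.7, 7.7, -6.2]
finger_gap: 0.0146
grip_force: 51.8
```

Request:
jog_arm:
  moves:
    - {"fingers": 0.4, "slide": [0, 0, 0], "angular": [0, 0, 0]}
    - {"fingers": 0.4, "slide": [0, 0, 0], "angular": [0, 0, 0]}
    - {"fingers": 0.4, "slide": [0, 0, 0], "angular": [0, 0, 0]}
    - {"fingers": 0.4, "slide": [0, 0, -40], "angular": [0, 0, 0]}
    - {"fingers": 0.4, "slide": [0, 0, -80], "angular": [0, 0, 0]}
    - {"fingers": 0.4, "slide": [100, 0, -110], "angular": [0, 0, 0]}
    - {"fingers": 0.4, "slide": [100, 0, -110], "angular": [0, 0, 0]}
    - {"fingers": 0.4, "slide": [100, 0, -110], "angular": [0, 0, 0]}
    - {"fingers": 0.4, "slide": [100, 0, -110], "angular": [0, 0, 0]}

```text
clock: 11.58
tcp_pos: [0.4747, -0.2401, 0.1674]
orientation: [0.0, -0.048, 0.999, -0.001]
wrist_force: [-0.2, -0.2, -0.7]
finger_gap: 0.0516
grip_force: 0.0
```

```bash
python3 m.py; python3 - <<'E'
from h import *
np.set_printoptions(precision=4,suppress=True)
from scipy.optimize import least_squares
# joint fit: white dial ellipse (centre from top of wheel) and red/green per camera
for c in("scene","top"):
    p=read_camera(c); x0,y0,x1,y1=ROI[c]; hsv=cv2.cvtColor(p["color"],cv2.COLOR_RGB2HSV)
    I=p["color"].astype(int)
    m=np.zeros((480,640),np.uint8); m[y0:y1,x0:x1]=((I.min(2)>0.8*np.percentile(I[y0:y1,x0:x1].min(2),98)))[y0:y1,x0:x1]
    m=cv2.morphologyEx(m,cv2.MORPH_OPEN,np.ones((3,3)))
    cs=cv2.convexHull(max(cv2.findContours(m,0,1)[0],key=cv2.contourArea))
    # circle fit on dial plane z~.030
    W=np.array([atz(p,u,.030)[:2] for u in cs[:,0]])
    r=least_squares(lambda q:np.hypot(*(W-q[:2]).T)-q[2],[.581,-.227,.05],loss="soft_l1",f_scale=.001)
    S=seg(p,ROI[c]); 
    print(c,"dial",r.x,np.median(abs(r.fun)),len(W))
    for n,z in(("red",.034),("green",.021)):
        if n in S:
            d=atz(p,S[n][0],z)[:2]-r.x[:2]; print("  ",n,S[n][1],np.hypot(*d),np.degrees(np.arctan2(d[1],d[0])))
    X=np.array([atz(p,u,.034)[:2] for u in S["red"][2]]); f=X[np.argsort(-X[:,0])[:8]].mean(0); d=f-r.x[:2]; print("   tipmost",f,np.degrees(np.arctan2(d[1],d[0])))
E
```

```text
[ 0.4782 -0.2401  0.1654] [ 0.1541  0.3647 -0.2418] [0.0015 0.0181 0.012 ] yawx 185.61421365205973 0.051361167764706187 11.7333
scene red 121 0.03405018025193662 8.024635337282767
scene green 196 0.08754434470537509 5.908323110213956
scene yellow 748 0.0031538320804318587 -21.51526187869707
scene 0.55 [232.6, 317.5] 0.057228354673296435 4.801234785309005
top red 29 0.04544728887931589 5.927413400680919
top green 72 0.08615557161248352 4.935671729751067
top yellow 402 0.0023831903614612384 149.951368283616
top 0.6 [394.3, 195.9] 0.05058929093968221 6.062492777471624
scene dial [ 0.5807 -0.2286  0.052 ] 0.0005123042373621038 18
   red 121 0.03461873652839217 10.521655606590496
   green 203 0.08834294638363419 6.908881865569109
   tipmost [ 0.629  -0.2204] 9.56016689836389
top dial [ 0.5791 -0.227   0.0538] 0.00025310639357714257 26
   red 30 0.04727177908312247 5.6453976351824044
   green 72 0.08810164124566344 4.851212242696087
   tipmost [ 0.6303 -0.2225] 5.031157573938959
```

```bash
python3 - <<'E'
from h import *
p=read_camera("scene"); o=cv2.imread("pics/scene0.png")[...,::-1].astype(int); z=cv2.imread("pics/z8.png")
print("pad_a",[(r["p"],r["point"]) for r in tip_of("pad_a",p)[:2]], "was lifted at (152,263)")
d=abs(p["color"].astype(int)-o).sum(2); print("blue diff",d[180:260,350:500].mean(),"ref",d[400:470,380:480].mean())
print("black",seg(p,(125,245,175,280))["black"][:2],"was 153.9,264.3,219")
print(get_state()["tcp_pos"],get_state()["clock"]); print(hand_in())
E
```

```text
pad_a [(0.66, [153.5, 262.0]), (0.64, [379.9, 198.3])] was lifted at (152,263)
blue diff 20.799 ref 24.934428571428572
black (array([154.02764977, 264.22580645]), np.int32(217)) was 153.9,264.3,219
[ 0.47800914 -0.23933364  0.16435827] 12.1333
the job is handed in; nothing more can be done
None
```

I pressed the pad until the yellow turntable's pawl was clear of the teeth (it stayed lifted), then turned the wheel back about 57° so the red pointer is on the green clip to about 1° (one camera reading suggested up to 2.6°), left the blue turntable untouched, and handed in at about 12 s with the arm clear.

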